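# Clear the bend-test stage and lift its platen with the levelling wedge

## Robot

A 7-joint arm with a two-finger parallel gripper is mounted at the origin on the work surface. World frame = base frame: x ahead of the robot, y to its left, z up, the work surface at z = 0. Lengths are in m, angles in degrees, forces in N, time in s.
With the tool pointing down it reaches from about 0.4 to 0.85 m from the base axis. Payload 4.5 kg.
Tool frame: the origin (TCP) lies midway between the tips of the shut fingers; the grasp point (between the pads) lies 19 mm behind it (grip_depth is the z of the grasp point in the tool frame, in m); z points along the fingers, y is the line along which they close (so a half turn about z gives the same grasp; the last joint's range is limited). The gripper opens to 85 mm and grips with 20 to 120 N. Pads are 22 mm wide; open, the fingers measure 114 mm over their backs; the gripper's body (76 mm by 85 mm) begins 54 mm behind the grasp point. The pads swing forward as they close: fully open they stand 13 mm farther back than shut.
Start: joints at [70.52, 39.483, -11.15, 89.685, 9.013, 51.709, -12.324], TCP at [0.228, -0.582, 0.231] pointing down, gripper open.
Joint ranges: [-172.22, 172.22], [-26.19, 119.32], [-84.43, 86.54], [7.71, 146.69], [-57.33, 237.33], [2.42, 119.75], [-152.13, 152.13]. Speed limits (degrees/s): [147.25, 147.25, 180, 180, 180, 180, 180].

## Interface

Orientations are given as a 3x3 rotation matrix whose columns are the frame's x, y, z axes.
In Python, from station import state, grab_frame, close_job, grip_depth gives the robot as it stands.
- The arm moves only by the tool apply_moves, never from a script. Its argument "series" is a list of rows, each a list of 2 entries, a list of its own where there are three numbers: the shift along the tool's x, y, z scaled (see below), then the turn, a rotation vector about the tool's x, y, z scaled (see below). A call has 1 to 12 rows; each row is the pose to reach, as a shift and turn from the pose commanded when the call began, along the tool's axes at that moment, turning the shorter way round; what a row does not reach only later rows make up. The controller multiplies each number of a shift by 0.25 m and each number of a turn by pi rad. A row lasts 1/10 s, in which the tool goes at most 50 mm and 8.59 degrees, less where a joint would pass 70% of its speed; a pose out of reach is approached as far as the arm can. A call with a number of a shift or a turn outside -1 to 1 is refused whole. A call with a gripper value outside its range is refused whole. "gripper" is the opening, from -1 (shut) to 1 (fully open), set as the call begins (left out, the last holds). The fingers move at their own pace and stop on an object; the grip force is fixed at half the most. Time passes only in rows, so rows that repeat a pose let the fingers close. It gives the time, the measured TCP pose, the force, the opening and the grip force at its end, in the units of the state.
- state(): the state, without advancing time (a new reading comes with each control period).
- grab_frame(name): name is "side" or "top" or "wrist"; returns a dict with "pixels" (384x512x3 uint8, red, green, blue), "fx", "fy", "cx", "cy" (pixels), "position" and "rotation" of the camera in the world. Camera axes: x right, y up, looking along -z (the intrinsics and any distortion apply to the point x, -y, -z); pixel columns grow to the right and rows downward; lengths in m; the calibration is good to about 2 mm. A picture is of the moment at which its call begins. There is no depth.
- close_job(): hands the job in; it is judged then, once.
The state is a dict: "t": time; "qpos": joint angles; "qvel": joint speeds; "joint_efforts": joint torques, N m; "tcp_pos": TCP position; "ee_rot": TCP orientation; "contact_force": force on the tool from outside, world axes, zero at the start; "torque": the same for the moment, N m; "width": finger opening in m; "grip_force": force on a finger pad.
Only numpy, scipy, OpenCV 4.12 (cv2) and the standard library are available. Lean on these libraries where they do the work, as an engineer would, in place of code of your own. Each camera call takes 0.05 s, during which the arm holds its last target. There are 200 camera calls.

## Task

Take the two pale green tested coupons out of the catch tray of the bend-test stage and put them in the blue tote. Then stand the orange-tabbed steel wedge flat in the emptied tray, push it thin end first under the middle of the platen's yellow front edge until that edge just lifts off its rest pads (about 2 to 5 mm), and finish while still gripping the wedge there, with the platen carried by the wedge alone. Leave the steel gauge block that lies ahead of the wedge where it is.

Things in the scene. Friction and masses are not known exactly. Their poses are not given: they have to be found in the camera images.
- stage: Fixed grey bend-test stage, base 310 (x) x 230 (y) x 8 mm, rim 5 mm thick up to 18 mm above the bench. Origin: on the bench below the middle of the platen's front edge. Its -x half is the open catch tray (flat floor 8 mm above the bench, inside x = -150 to 0, y = +-110 mm); the hinged platen covers the +x half. The wedge goes in along the stage's +x at y = 0. Place and yaw vary.
- platen: Aluminium platen of the stage, 145 x 160 x 16 mm, about 0.9 kg, hinged at its rear about the stage's y (origin on the hinge, 140 mm behind the front edge, 26 mm above the bench). A dark roller fixture on it reaches 55 mm above the bench, from 50 mm behind the front edge. The front edge lies by its own weight (3 to 6 N) on two pads and swings up freely when raised.
- platen_edge (a point): Middle of the platen's lower front edge (yellow, facing the tray). Resting: 18 mm above the bench, 10 mm above the tray floor; its extra height is the lift. Two black rest pads (20 x 20 mm, centres 13 mm behind the edge, 68 mm either side) leave the gap free for 116 mm between them.
- wedge: Loose steel wedge 95 x 36 mm, 0.25 kg, on the bench left or right of the stage. Origin on its underside below the grip tab; x to the thin end. Thin end (x = 80 mm) 4 mm thick; top rises 1 in 4 to 19 mm at x = 20, level to the blunt end at x = -15. Orange tab: x -13 to 9, y +-10, z 19 to 59 mm. It meets the resting platen edge 56 mm ahead of its origin; each 4 mm more lifts it 1 mm.
- coupon_a: Tested coupon, loose pale green resin bar with a dark line across its middle, 50 (x) x 22 (y) x 16 mm, about 35 g; origin at the centre of its underside. Lies flat in the catch tray (tray left, +y).
- coupon_b: The other tested coupon, the same as coupon_a; it lies in the right (-y) part of the tray.
- tote: Blue open tote, fixed, 200 (x) x 130 (y) x 55 mm high, walls and floor 5 mm; origin at the centre of its underside on the bench. It stands on the side of the stage where the wedge is not. A white ceramic coupon lies in its +x end (at about x = +67 mm).
- coupon_old: White ceramic coupon already in the tote, 22 (x) x 50 (y) x 16 mm, origin at the centre of its underside. It may stay or shift in the tote.
- gauge_block: Bystander: steel block 35 x 50 x 25 mm on the bench beyond the wedge's thin end; origin at the centre of its underside.
Not all that is in view belongs to the job. Leave any brown or red look-alike of the coupon_a alone. Leave any brown or pink look-alike of the wedge alone.

How it is judged (in metres and radians):
On the way, in this order (a step that is already met when the one before it is completed fails the run):
1. both green coupons are in the tote (x of coupon_a in the frame of tote between -0.1 and 0.1 m and y of coupon_a in the frame of tote between -0.065 and 0.065 m and z of coupon_a in the frame of tote between -0.01 and 0.045 m and x of coupon_b in the frame of tote between -0.1 and 0.1 m and y of coupon_b in the frame of tote between -0.065 and 0.065 m and z of coupon_b in the frame of tote between -0.01 and 0.045 m), for 0.2 s.
2. the wedge lifts the platen's front edge off its pads (z of platen_edge in the frame of stage above 0.0195 m and contact force between wedge and platen above 0.5 N and contact force between the fingers and platen below 0.3 N), for 0.2 s.
At the end, for the whole second after the job is handed in: Both green coupons lie in the tote, released; the platen's front edge is 1.5 to 6.3 mm above its rest, carried by the wedge (contact over 0.5 N) and not by the robot; the wedge stands flat on the tray floor (within 3.5 mm and 0.06 rad), at rest, with the fingers still gripping it (over 1 N) (all of step 1 and all of step 2 and z of platen_edge in the frame of stage below 0.0243 m and z of wedge in the frame of stage below 0.0115 m and angle between wedge's own z axis and vertical below 0.06 rad and contact force between the fingers and wedge above 1 N and contact force between the arm and platen below 0.3 N and contact force between the fingers and coupon_a below 0.1 N and contact force between the fingers and coupon_b below 0.1 N and linear speed of each of platen, wedge below 0.01 m/s); the arm keeps its last pose, push and grip.
It fails at once if the gauge block is disturbed (moved over 30 mm) (distance of gauge_block from where it was at the start of the episode above 0.03 m).
It fails at once if the platen is thrown up more than 15 mm (z of platen_edge in the frame of stage above 0.033 m).
It also fails if it takes over 66 s, if anything falls off the work surface, if the arm or the gripper's body presses on something with over 40 N, if the wrist force passes 120 N, or if a joint passes its speed limit or range.

## Working session

There is one attempt and no reset: what is moved stays moved. The work goes in short steps, Python scripts to look and compute and a tool call to move; the robot and the scene stay as the last step left them, time stands still between calls to the robot, and variables do not carry over. Pictures are saved under pics/ and viewed, at most 10 in all, crops included, and the job is handed in when it is done.

Besides the shell and the picture viewer there is one more tool, called after "Request:" by a JSON object that holds its "name" and its "arguments". apply_moves: Moves the arm, as the interface text tells. Shifts and turns lie within -1 to 1; 1 stands for 0.25 m of shift or pi rad of turn. Its arguments: {"type":"object","properties":{"series":{"type":"array"},"gripper":{"type":"number"}},"required":["series"]}

```bash
mkdir -p pics; ls; cat > h.py <<'E'
import numpy as np, cv2
from station import state, grab_frame, close_job, grip_depth
def save(n,f): cv2.imwrite(f'pics/{f}.png', cv2.cvtColor(n['pixels'],cv2.COLOR_RGB2BGR))
def ray(fr,u,v,z):
    d=np.array([(u-fr['cx'])/fr['fx'],-(v-fr['cy'])/fr['fy'],-1.0])
    R=np.array(fr['rotation']).reshape(3,3); p=np.array(fr['position']); d=R@d
    return p+d*(z-p[2])/d[2]
E
python3 - <<'E'
from h import *
for n in('top','side'):
    f=grab_frame(n); save(f,n+'0'); np.savez(n+'0.npz',**f)
    print(n,[ (k,np.round(v,3).tolist()) for k,v in f.items() if k!='pixels'])
s=state(); print({k:np.round(v,3).tolist() for k,v in s.items()}, grip_depth)
E
```

```text
pics
top [('fx', 400.948), ('fy', 400.948), ('cx', 255.069), ('cy', 197.338), ('position', [0.421, -0.004, 1.187]), ('rotation', [[0.01, 0.993, -0.12], [-1.0, 0.01, -0.006], [-0.005, 0.12, 0.993]])]
side [('fx', 449.044), ('fy', 449.044), ('cx', 253.815), ('cy', 185.292), ('position', [-0.069, 0.632, 0.71]), ('rotation', [[-0.704, 0.416, -0.576], [-0.711, -0.407, 0.574], [0.005, 0.813, 0.582]])]
{'t': 0.1, 'qpos': [70.519, 39.53, -11.147, 89.737, 9.014, 51.71, -12.327], 'qvel': [0.024, -0.066, -0.122, -0.092, 0.083, 0.036, -0.002], 'joint_efforts': [-0.004, -54.06, -1.272, -15.898, 0.009, 0.004, 0.0], 'tcp_pos': [0.228, -0.581, 0.231], 'ee_rot': [[0.931, 0.365, -0.001], [0.365, -0.931, 0.001], [-0.0, -0.002, -1.0]], 'contact_force': [1.158, 0.507, 0.319], 'torque': [0.016, -0.022, -0.007], 'grip_force': 0.0, 'width': 0.085} -0.0187
```

View pics/top0.png

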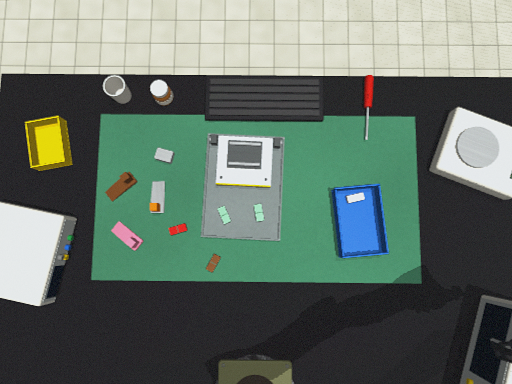

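View pics/side0.png

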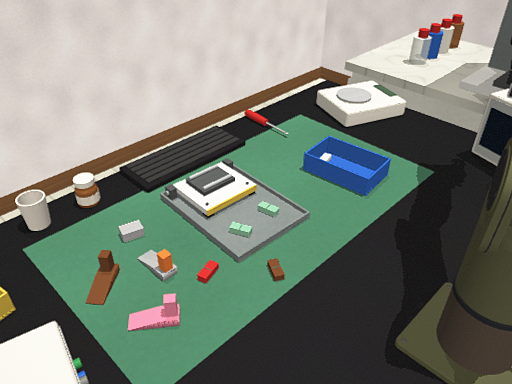

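The top view shows the stage at about (243,188) with the yellow edge at row ~185. The green coupons are at (224,215) and (258,212), the wedge at (157,197) with its thin end up the image (+x) and its orange tab at (155,208). The tote is at (360,221) and the gauge block at (164,155). The brown, pink and red items are decoys.

```bash
cat > m.py <<'E'
from h import *
def load(n): return dict(np.load(n+'0.npz'))
def comps(f,m,amin,box=None):
    m=m.astype(np.uint8)
    if box: b=np.zeros_like(m); b[box[1]:box[3],box[0]:box[2]]=1; m=m&b
    c,_=cv2.findContours(m,cv2.RETR_EXTERNAL,cv2.CHAIN_APPROX_NONE)
    return [x[:,0,:] for x in c if cv2.contourArea(x)>=amin]
def rect(f,c,z):
    P=np.array([ray(f,u,v,z)[:2] for u,v in c]).astype(np.float32)
    (x,y),(w,h),a=cv2.minAreaRect(P)
    if h>w: w,h,a=h,w,a+90
    return np.round([x,y,w,h,(a+90)%180-90],4)
E
python3 - <<'E'
from m import *
for n in('top','side'):
    f=load(n); hsv=cv2.cvtColor(f['pixels'],cv2.COLOR_RGB2HSV).astype(int); H,S,V=[hsv[...,i] for i in range(3)]
    print(n)
    for nm,m,z,a in(('green',(H>55)&(H<85)&(S>40)&(S<130)&(V>130),.024,30),('orange',(H>8)&(H<20)&(S>150)&(V>180),.059,10),
      ('yellow',(H>20)&(H<33)&(S>140)&(V>120),.022,20),('blue',(H>100)&(H<120)&(S>150)&(V>60),.055,800),
      ('steel',(S<40)&(V>105)&(V<200),.012,60)):
        for c in comps(f,m,a,(95,115,420,285) if n=='top' else (30,110,440,340)): print(nm,c.mean(0).round(1),cv2.boundingRect(c),rect(f,c,z))
# hsv samples
f=load('top'); hsv=cv2.cvtColor(f['pixels'],cv2.COLOR_RGB2HSV)
for u,v in((224,215),(258,212),(155,208),(158,192),(243,184),(212,200),(228,150),(164,155)): print(u,v,hsv[v,u])
E
```

```text
top
green [259.7 194.7] (95, 115, 325, 168) [ 5.65000e-01 -2.00000e-04  9.38100e-01  4.87900e-01 -8.99582e+01]
orange [153.1 206.4] (150, 203, 7, 8) [0.5286 0.2919 0.0204 0.017  2.2801]
yellow [242.5 184.7] (216, 183, 54, 4) [5.99000e-01 4.10000e-02 1.56100e-01 4.60000e-03 8.76461e+01]
blue [359.9 220.9] (331, 184, 58, 74) [ 0.4961 -0.2915  0.2001  0.1404  5.7842]
steel [158.6 196.7] (151, 181, 14, 32) [0.563  0.2922 0.0932 0.0385 2.1431]
steel [242.8 187.1] (201, 134, 84, 107) [ 0.5974  0.0404  0.3105  0.2309 -2.4711]
side
green [226.  225.2] (30, 115, 388, 225) [ 5.50800e-01  2.18000e-02  9.28300e-01  4.83300e-01 -8.99842e+01]
orange [163.7 254. ] (157, 249, 14, 10) [ 0.5317  0.2932  0.023   0.0206 -0.3817]
yellow [231.2 199.8] (207, 185, 50, 31) [6.0530e-01 3.5700e-02 1.7150e-01 2.0200e-02 8.7619e+01]
blue [345.8 164.1] (303, 136, 88, 60) [ 0.4819 -0.2637  0.2266  0.1995  5.9257]
steel [163.5 271.3] (149, 265, 28, 16) [ 0.5407  0.2918  0.0561  0.0425 -2.0862]
steel [130.9 233.5] (118, 226, 27, 16) [  0.6891   0.2765   0.0564   0.0531 -19.0318]
steel [ 39.2 214.7] (30, 196, 21, 35)
[... 224 characters left out ...]
teel [188.8 199.3] (172, 185, 35, 29) [ 0.6969  0.107   0.1547  0.0123 -2.3893]
steel [ 86.3 183.6] (74, 178, 25, 11) [9.3880e-01 2.5860e-01 6.0600e-02 3.2700e-02 7.9099e+01]
steel [202.4 175.7] (185, 166, 36, 23) [ 7.44200e-01  5.00000e-03  1.04000e-01  6.25000e-02 -8.80929e+01]
steel [244.4 205.8] (161, 165, 149, 92) [ 0.604   0.0357  0.3134  0.2329 -2.3983]
steel [428.4 112.4] (414, 110, 26, 10) [ 0.4952 -0.7807  0.0877  0.068  45.8066]
steel [364.9 115. ] (325, 110, 80, 17) [ 0.6288 -0.6078  0.2764  0.1175 45.8066]
224 215 [ 72  76 216]
258 212 [ 72  80 186]
155 208 [ 18 225 236]
158 192 [ 81   9 189]
243 184 [ 29 166 231]
212 200 [ 90  15 153]
228 150 [ 84  13 100]
164 155 [ 96   6 203]
```

```bash
python3 - <<'E'
from m import *
for n in('top','side'):
    f=load(n); hsv=cv2.cvtColor(f['pixels'],cv2.COLOR_RGB2HSV).astype(int); H,S,V=[hsv[...,i] for i in range(3)]
    print(n)
    box=(205,190,285,240) if n=='top' else (215,195,290,245)
    for c in comps(f,cv2.morphologyEx(((H>60)&(H<85)&(S>45)&(S<150)&(V>80)).astype(np.uint8),cv2.MORPH_CLOSE,np.ones((3,3))),25,box): print('green',c.mean(0).round(1),rect(f,c,.022))
    c=max(comps(f,(S<40)&(V>105)&(V<200),1500,(190,120,300,250) if n=='top' else (150,150,320,270)),key=cv2.contourArea); print('stage',rect(f,c,.018))
E
cat >> h.py <<'E'
from scipy.spatial.transform import Rotation as Rn
def tgt(p,yaw):  # tool down, closing axis (tool y) along world direction yaw deg, half-turn nearest present
    s=state(); R=np.array(s['ee_rot']).reshape(3,3); best=None
    for k in(0,180):
        a=np.radians(yaw+k); y=np.array([np.cos(a),np.sin(a),0]); z=np.array([0,0,-1.]); T=np.c_[np.cross(y,z),y,z]
        rv=(Rn.from_matrix(R.T@T)).as_rotvec()
        if best is None or np.linalg.norm(rv)<np.linalg.norm(best): best=rv
    d=R.T@(np.array(p)-np.array(s['tcp_pos']))
    print('shift',np.round(d/.25,4).tolist(),'turn',np.round(best/np.pi,4).tolist(),'rows>=',int(np.ceil(max(np.linalg.norm(d)/.05,np.degrees(np.linalg.norm(best))/8.59))),'tcp',np.round(s['tcp_pos'],4),'q7',s['qpos'][6])
E
```

```text
top
green [227.5 238.6] [ 4.42700e-01  8.07000e-02  1.33200e-01  5.80000e-03 -8.94209e+01]
green [223.8 214.5] [5.10800e-01 9.46000e-02 5.11000e-02 2.30000e-02 2.48918e+01]
green [258.5 212.4] [ 5.18200e-01 -6.50000e-03  5.09000e-02  2.30000e-02  1.00317e+01]
green [282.5 215. ] [ 0.5129 -0.0753  0.143   0.0116  0.089 ]
stage [ 0.5965  0.0402  0.3089  0.2298 -2.4712]
side
green [280.7 239.7] [4.13400e-01 5.72000e-02 7.02000e-02 3.34000e-02 8.75588e+01]
green [240.2 228.9] [ 0.51    0.0994  0.0553  0.0367 24.7199]
green [268.2 208.4] [ 5.17600e-01 -1.60000e-03  5.63000e-02  3.84000e-02  1.08767e+01]
stage [ 0.5983  0.0408  0.3107  0.2309 -2.3983]
```

```bash
python3 - <<'E'
from h import *
tgt([.518,-.006,.12],100)
E
```

```text
shift [1.9205, -1.7179, 0.4448] turn [-0.0005, 0.0001, 0.0635] rows>= 14 tcp [ 0.228  -0.5813  0.2306] q7 -12.326526565474035
```

Request:
{"name": "apply_moves", "arguments": {"series": [[[0.2,-0.18,0.0],[0,0,0]],[[0.4,-0.36,0.0],[0,0,0]],[[0.6,-0.54,0.0],[0,0,0]],[[0.8,-0.72,0.0],[0,0,0]],[[0.96,-0.86,0.0],[0,0,0]],[[0.96,-0.86,0.0],[0,0,0]],[[0.96,-0.86,0.0],[0,0,0]]], "gripper": 0.06}}

```text
t: 0.8
tcp_pos: [0.3752, -0.289, 0.2313]
ee_rot: [[0.928, 0.371, 0.001], [0.371, -0.928, 0.003], [0.002, -0.002, -1.0]]
contact_force: [0.2, 0.2, -0.2]
width: 0.0452
grip_force: 0.0
```

Request:
{"name": "apply_moves", "arguments": {"series": [[[0.2,-0.18,0.0],[0,0,0.03]],[[0.4,-0.36,0.0],[0,0,0.06]],[[0.6,-0.54,0.1],[0,0,0.063]],[[0.8,-0.72,0.2],[0,0,0.063]],[[0.96,-0.86,0.3],[0,0,0.063]],[[0.96,-0.86,0.4],[0,0,0.063]],[[0.96,-0.86,0.44],[0,0,0.063]],[[0.96,-0.86,0.44],[0,0,0.063]],[[0.96,-0.86,0.44],[0,0,0.063]]]}}

```text
t: 1.7
tcp_pos: [0.5173, -0.0053, 0.1201]
ee_rot: [[0.984, 0.177, -0.003], [0.177, -0.984, -0.0], [-0.003, -0.0, -1.0]]
contact_force: [0.6, 0.1, -0.1]
width: 0.0454
grip_force: 0.0
```

```bash
python3 - <<'E'
from m import *
f=grab_frame('wrist'); save(f,'w1'); print(state()['width'])
hsv=cv2.cvtColor(f['pixels'],cv2.COLOR_RGB2HSV).astype(int); H,S,V=[hsv[...,i] for i in range(3)]
for c in comps(f,cv2.morphologyEx(((H>60)&(H<85)&(S>45)&(S<150)&(V>80)).astype(np.uint8),cv2.MORPH_CLOSE,np.ones((9,9))),1000): print('green',cv2.boundingRect(c),rect(f,c,.022))
print(f['position'],np.round(f['rotation'],3))
tgt([.518,-.006,.011],100)
E
```

```text
0.045334190232019775
green (189, 272, 125, 103) [ 3.93600e-01 -3.29000e-02  1.11600e-01  1.00700e-01  8.82897e+01]
green (239, 156, 30, 67) [ 5.21500e-01 -7.20000e-03  5.23000e-02  2.17000e-02  1.11661e+01]
green (92, 142, 52, 70) [5.12900e-01 9.35000e-02 5.01000e-02 2.22000e-02 2.47476e+01]
green (319, 0, 193, 371) [ 0.5165 -0.1338  0.3108  0.1472 16.1802]
green (0, 0, 59, 346) [ 0.4815  0.1552  0.2784  0.0495 -3.5109]
[0.60011112 0.00892707 0.26120403] [[ 0.177  0.93   0.323]
 [-0.984  0.168  0.058]
 [-0.    -0.328  0.945]]
shift [0.0036, -0.0039, 0.4403] turn [0.0002, 0.0005, 0.0004] rows>= 3 tcp [ 0.5174 -0.007   0.1211] q7 -87.63046090840875
```

View pics/w1.png

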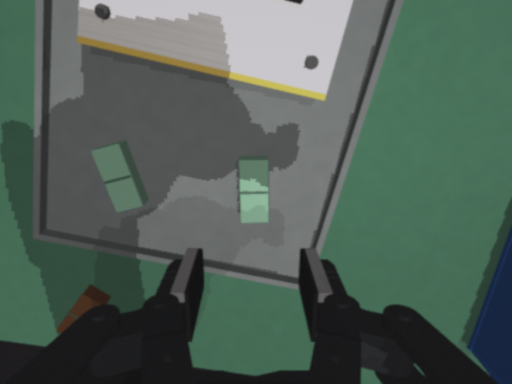

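The wrist view shows coupon b centred at (254,190) between the fingers and coupon a at (118,178). Both agree with the top view to within 3 mm, so I'm going down on b.

Request:
{"name": "apply_moves", "arguments": {"series": [[[0.01,0,0.15],[0,0,0]],[[0.01,0,0.3],[0,0,0]],[[0.01,0,0.4],[0,0,0]],[[0.01,0,0.44],[0,0,0]],[[0.01,0,0.44],[0,0,0]]]}}

```text
t: 2.25
tcp_pos: [0.5201, -0.0075, 0.0113]
ee_rot: [[0.985, 0.173, -0.001], [0.173, -0.985, -0.001], [-0.001, 0.001, -1.0]]
contact_force: [-0.6, 0.7, -0.0]
width: 0.0455
grip_force: 0.0
```

Request:
{"name": "apply_moves", "arguments": {"series": [[[0,0,0],[0,0,0]],[[0,0,0],[0,0,0]],[[0,0,0],[0,0,0]],[[0,0,0],[0,0,0]],[[0,0,0],[0,0,0]],[[0,0,0],[0,0,0]]], "gripper": -1}}

```text
t: 2.85
tcp_pos: [0.5216, -0.0064, 0.0132]
ee_rot: [[0.985, 0.174, 0.003], [0.174, -0.985, -0.001], [0.003, 0.001, -1.0]]
contact_force: [0.1, -2.1, 6.3]
width: 0.0203
grip_force: 59.4
```

```bash
python3 - <<'E'
from h import *
s=state(); print(s['width'],s['grip_force'],s['contact_force'])
t=np.radians(5.8); R=np.array([[np.cos(t),-np.sin(t)],[np.sin(t),np.cos(t)]])
for p in((-.045,.0),(.005,0.0)): print(p,np.array([.496,-.2915])+R@p)
p=np.array([.496,-.2915])+R@(-.045,0)
tgt([p[0],p[1],.13],95.8)
E
```

```text
0.02031270590233853 59.352368116378784 [ 0.10500074 -2.08730116  6.30585554]
(-0.045, 0.0) [ 0.45123037 -0.29604753]
(0.005, 0.0) [ 0.5009744  -0.29099472]
shift [-0.478, 1.0923, -0.4675] turn [0.0003, -0.0009, 0.0236] rows>= 7 tcp [ 0.5216 -0.0064  0.0132] q7 -88.40374062624808
```

Request:
{"name": "apply_moves", "arguments": {"series": [[[0,0,-0.12],[0,0,0]],[[0,0,-0.3],[0,0,0]],[[-0.05,0.12,-0.44],[0,0,0]],[[-0.14,0.3,-0.46],[0,0,0]],[[-0.24,0.5,-0.46],[0,0,0.01]],[[-0.34,0.7,-0.46],[0,0,0.02]],[[-0.44,0.9,-0.46],[0,0,0.0236]],[[-0.52,0.99,-0.46],[0,0,0.0236]],[[-0.52,0.99,-0.46],[0,0,0.0236]],[[-0.52,0.99,-0.46],[0,0,0.0236]]]}}

```text
t: 3.85
tcp_pos: [0.435, -0.274, 0.1272]
ee_rot: [[0.995, 0.097, 0.001], [0.097, -0.995, -0.001], [0.001, 0.001, -1.0]]
contact_force: [-0.5, 1.0, 0.6]
width: 0.0197
grip_force: 58.8
```

```bash
python3 - <<'E'
from h import *
s=state(); print(s['width'],s['grip_force'])
tgt([.441,-.297,.013],95.8)
E
```

```text
0.01968574314057711 58.782838582992554
shift [0.0144, 0.0931, 0.457] turn [0.0004, -0.0003, -0.0012] rows>= 3 tcp [ 0.435  -0.274   0.1272] q7 -66.61820517553275
```

Request:
{"name": "apply_moves", "arguments": {"series": [[[0.014,0.09,0.0],[0,0,0]],[[0.014,0.09,0.15],[0,0,0]],[[0.014,0.09,0.3],[0,0,0]],[[0.014,0.09,0.4],[0,0,0]],[[0.014,0.09,0.45],[0,0,0]],[[0.014,0.09,0.45],[0,0,0]]]}}

```text
t: 4.45
tcp_pos: [0.4419, -0.2924, 0.013]
ee_rot: [[0.995, 0.104, -0.001], [0.104, -0.995, 0.002], [-0.001, -0.002, -1.0]]
contact_force: [-0.6, -0.4, -0.7]
width: 0.0202
grip_force: 58.8
```

Request:
{"name": "apply_moves", "arguments": {"series": [[[0,0,0],[0,0,0]],[[0,0,0],[0,0,0]],[[0,0,0],[0,0,0]],[[0,0,-0.12],[0,0,0]],[[0,0,-0.3],[0,0,0]],[[0,0,-0.45],[0,0,0]],[[0,0,-0.45],[0,0,0]]], "gripper": 0.0}}

```text
t: 5.15
tcp_pos: [0.4446, -0.2963, 0.1316]
ee_rot: [[0.995, 0.101, 0.009], [0.101, -0.995, -0.005], [0.009, 0.006, -1.0]]
contact_force: [0.6, -0.3, -0.9]
width: 0.0428
grip_force: 0.0
```

```bash
python3 - <<'E'
from h import *
s=state(); print(s['width'],s['grip_force'])
tgt([.512,.0937,.12],114.8)
E
```

```text
0.04281363792303279 0.0
shift [0.4252, -1.5251, 0.0406] turn [0.0024, -0.0024, -0.1056] rows>= 8 tcp [ 0.4446 -0.2963  0.1316] q7 -65.14078094754774
```

Request:
{"name": "apply_moves", "arguments": {"series": [[[0.04,-0.16,0.0],[0,0,0]],[[0.09,-0.34,0],[0,0,0]],[[0.14,-0.52,0],[0,0,0]],[[0.19,-0.7,0],[0,0,0]],[[0.24,-0.88,0],[0,0,0]],[[0.26,-0.95,0.0],[0,0,0]],[[0.26,-0.95,0.0],[0,0,-0.04]],[[0.26,-0.95,0.0],[0,0,-0.08]],[[0.26,-0.95,0.0],[0,0,-0.105]]]}}

```text
t: 6.05
tcp_pos: [0.4821, -0.0511, 0.1264]
ee_rot: [[0.906, 0.423, 0.0], [0.423, -0.906, -0.0], [0.0, 0.0, -1.0]]
contact_force: [-0.2, -1.1, -0.3]
width: 0.0426
grip_force: 0.0
```

```bash
python3 - <<'E'
from h import *
tgt([.512,.0937,.12],114.8)
E
```

```text
shift [0.3534, -0.4744, 0.0254] turn [0.0001, -0.0001, 0.0012] rows>= 3 tcp [ 0.4821 -0.0511  0.1264] q7 -75.88067618800928
```

Request:
{"name": "apply_moves", "arguments": {"series": [[[0.12,-0.16,0.02],[0,0,0]],[[0.24,-0.32,0.02],[0,0,0]],[[0.353,-0.474,0.02],[0,0,0]],[[0.353,-0.474,0.02],[0,0,0]],[[0.353,-0.474,0.02],[0,0,0]],[[0.353,-0.474,0.02],[0,0,0]]]}}

```text
t: 6.65
tcp_pos: [0.5122, 0.0915, 0.1212]
ee_rot: [[0.909, 0.417, -0.001], [0.417, -0.909, -0.002], [-0.001, 0.001, -1.0]]
contact_force: [0.4, 0.0, -0.2]
width: 0.0427
grip_force: 0.0
```

```bash
python3 - <<'E'
from m import *
f=grab_frame('wrist')
hsv=cv2.cvtColor(f['pixels'],cv2.COLOR_RGB2HSV).astype(int); H,S,V=[hsv[...,i] for i in range(3)]
for c in comps(f,cv2.morphologyEx(((H>60)&(H<85)&(S>45)&(S<150)&(V>80)).astype(np.uint8),cv2.MORPH_CLOSE,np.ones((9,9))),1000):
  r=rect(f,c,.022); 
  if r[2]<.07: print('green',cv2.boundingRect(c),r); tgt([r[0]-.001,r[1],.014],r[4]+90)
E
```

```text
green (233, 158, 29, 66) [5.13300e-01 9.45000e-02 5.18000e-02 2.13000e-02 2.51905e+01]
shift [0.0062, -0.0131, 0.4289] turn [0.0004, 0.0004, -0.0034] rows>= 3 tcp [0.5123 0.091  0.1212] q7 -87.53127353386846
```

Request:
{"name": "apply_moves", "arguments": {"series": [[[0.005,-0.006,0.15],[0,0,0]],[[0.005,-0.006,0.3],[0,0,0]],[[0.005,-0.006,0.4],[0,0,0]],[[0.005,-0.006,0.43],[0,0,0]],[[0.005,-0.006,0.43],[0,0,0]]]}}

```text
t: 7.2
tcp_pos: [0.5127, 0.0935, 0.0132]
ee_rot: [[0.909, 0.417, -0.002], [0.417, -0.909, -0.001], [-0.002, 0.0, -1.0]]
contact_force: [-0.1, -0.2, 0.2]
width: 0.0425
grip_force: 0.0
```

Request:
{"name": "apply_moves", "arguments": {"series": [[[0,0,0],[0,0,0]],[[0,0,0],[0,0,0]],[[0,0,0],[0,0,0]],[[0,0,0],[0,0,0]],[[0,0,0],[0,0,0]]], "gripper": -1}}

```text
t: 7.7
tcp_pos: [0.5142, 0.0948, 0.0153]
ee_rot: [[0.908, 0.418, 0.003], [0.418, -0.908, 0.0], [0.002, 0.001, -1.0]]
contact_force: [-0.3, -1.2, 6.9]
width: 0.0201
grip_force: 59.6
```

Request:
{"name": "apply_moves", "arguments": {"series": [[[0,0,-0.12],[0,0,0]],[[0,0,-0.3],[0,0,0]],[[0,0,-0.44],[0,0,0]],[[-0.1,0.16,-0.46],[0,0,0]],[[-0.18,0.34,-0.46],[0,0,0]],[[-0.26,0.5,-0.46],[0,0,0]],[[-0.34,0.66,-0.46],[0,0,0]],[[-0.42,0.82,-0.46],[0,0,0.04]],[[-0.46,0.9,-0.46],[0,0,0.08]],[[-0.46,0.9,-0.46],[0,0,0.105]],[[-0.46,0.9,-0.46],[0,0,0.105]]]}}

```text
t: 8.8
tcp_pos: [0.5029, -0.1585, 0.1294]
ee_rot: [[0.995, 0.099, 0.001], [0.099, -0.995, -0.001], [0.001, 0.001, -1.0]]
contact_force: [-0.4, 0.2, -0.7]
width: 0.0199
grip_force: 58.9
```

```bash
python3 - <<'E'
from h import *
s=state(); print(s['width'],s['grip_force'])
tgt([.502,-.291,.015],95.8)
E
```

```text
0.01993209259682471 58.936219811439514
shift [-0.0566, 0.5268, 0.458] turn [0.0003, -0.0003, -0.0005] rows>= 4 tcp [ 0.5029 -0.1585  0.1294] q7 -77.76688976369454
```

Request:
{"name": "apply_moves", "arguments": {"series": [[[-0.02,0.17,0],[0,0,0]],[[-0.04,0.35,0],[0,0,0]],[[-0.056,0.526,0.0],[0,0,0]],[[-0.056,0.526,0.0],[0,0,0]],[[-0.056,0.526,0.15],[0,0,0]],[[-0.056,0.526,0.3],[0,0,0]],[[-0.056,0.526,0.4],[0,0,0]],[[-0.056,0.526,0.455],[0,0,0]],[[-0.056,0.526,0.455],[0,0,0]]]}}

```text
t: 9.7
tcp_pos: [0.5025, -0.2885, 0.0143]
ee_rot: [[0.995, 0.104, -0.001], [0.104, -0.995, 0.001], [-0.001, -0.001, -1.0]]
contact_force: [0.5, 0.4, 0.6]
width: 0.0202
grip_force: 59.0
```

Request:
{"name": "apply_moves", "arguments": {"series": [[[0,0,0],[0,0,0]],[[0,0,0],[0,0,0]],[[0,0,0],[0,0,0]],[[0,0,-0.12],[0,0,0]],[[0,0,-0.3],[0,0,0]],[[0,0,-0.47],[0,0,0]],[[0,0,-0.6],[0,0,0]],[[0,0,-0.6],[0,0,0]]], "gripper": 0.0}}

```text
t: 10.5
tcp_pos: [0.5054, -0.2913, 0.1705]
ee_rot: [[0.995, 0.101, 0.01], [0.101, -0.995, -0.005], [0.009, 0.006, -1.0]]
contact_force: [0.4, -0.1, -0.5]
width: 0.0425
grip_force: 0.0
```

Request:
{"name": "apply_moves", "arguments": {"series": [[[0.0,-0.16,0.0],[0,0,0]],[[0.0,-0.34,0],[0,0,0]],[[0.0,-0.52,0],[0,0,0]],[[0.0,-0.7,0],[0,0,0]],[[0.0,-0.88,0],[0,0,0]],[[0.0,-1.0,0.0],[0,0,0]],[[0.0,-1.0,0.0],[0,0,0]],[[0.0,-1.0,0.0],[0,0,0]]]}}

```text
t: 11.3
tcp_pos: [0.4768, -0.0405, 0.165]
ee_rot: [[0.995, 0.103, -0.0], [0.103, -0.995, -0.0], [-0.0, 0.0, -1.0]]
contact_force: [0.5, -0.3, -0.2]
width: 0.0425
grip_force: 0.0
```

```bash
python3 - <<'E'
from m import *
f=grab_frame('top'); hsv=cv2.cvtColor(f['pixels'],cv2.COLOR_RGB2HSV).astype(int); H,S,V=[hsv[...,i] for i in range(3)]
cv2.imwrite('pics/top1.png',cv2.resize(cv2.cvtColor(f['pixels'],cv2.COLOR_RGB2BGR)[110:290,90:430],None,fx=2,fy=2))
for c in comps(f,(H>60)&(H<90)&(S>35)&(S<130)&(V>120),25,(325,180,395,262)): print(rect(f,c,.02))
tgt([.53,.292,.15],92)
E
```

```text
[ 0.4986 -0.302   0.2398  0.2028 -0.6114]
shift [0.3463, -1.3068, 0.0589] turn [0.0003, 0.0, 0.0211] rows>= 7 tcp [ 0.4769 -0.0418  0.165 ] q7 -89.43224927627381
```

View pics/top1.png

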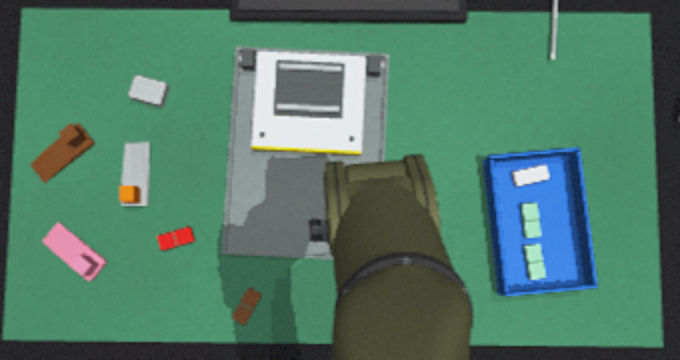

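Both coupons are in the tote, at crop (531,221) and (535,263). Next I'm going to the wedge, whose tab is at crop (130,194).

Request:
{"name": "apply_moves", "arguments": {"series": [[[0.05,-0.16,0.0],[0,0,0]],[[0.1,-0.34,0],[0,0,0]],[[0.14,-0.5,0],[0,0,0]],[[0.19,-0.66,0],[0,0,0]],[[0.24,-0.82,0],[0,0,0]],[[0.27,-0.96,0.0],[0,0,0]],[[0.27,-0.96,0.0],[0,0,0.021]],[[0.27,-0.96,0.0],[0,0,0.021]]]}}

```text
t: 12.15
tcp_pos: [0.5204, 0.204, 0.1647]
ee_rot: [[0.999, 0.035, 0.0], [0.035, -0.999, -0.001], [0.0, 0.001, -1.0]]
contact_force: [-0.1, -0.8, -0.6]
width: 0.0431
grip_force: 0.0
```

```bash
python3 - <<'E'
from h import *
tgt([.53,.292,.15],92)
E
```

```text
shift [0.0508, -0.3505, 0.0586] turn [0.0003, -0.0001, 0.0] rows>= 2 tcp [0.5204 0.204  0.1647] q7 -112.80914303117396
```

Request:
{"name": "apply_moves", "arguments": {"series": [[[0.025,-0.16,0.0],[0,0,0]],[[0.05,-0.35,0],[0,0,0]],[[0.05,-0.35,0],[0,0,0]],[[0.05,-0.35,0],[0,0,0]],[[0.05,-0.35,0],[0,0,0]],[[0.05,-0.35,0],[0,0,0]]]}}

```text
t: 12.75
tcp_pos: [0.5297, 0.2895, 0.165]
ee_rot: [[0.999, 0.032, -0.0], [0.032, -0.999, -0.002], [-0.0, 0.002, -1.0]]
contact_force: [0.7, -0.4, -0.0]
width: 0.0424
grip_force: 0.0
```

```bash
python3 - <<'E'
from m import *
f=grab_frame('wrist'); save(f,'w2'); np.savez('w20.npz',**f)
hsv=cv2.cvtColor(f['pixels'],cv2.COLOR_RGB2HSV).astype(int); H,S,V=[hsv[...,i] for i in range(3)]
for c in comps(f,(H>8)&(H<20)&(S>150)&(V>200),100): print('orange',cv2.boundingRect(c),rect(f,c,.059))
for c in comps(f,(S<40)&(V>100),800): print('steel',cv2.boundingRect(c),rect(f,c,.012))
tgt([.53,.292,.024],92)
E
```

```text
orange (245, 180, 15, 23) [0.5306 0.2874 0.019  0.01   9.0479]
steel (227, 78, 43, 113) [0.5645 0.2924 0.0974 0.0373 1.5496]
steel (470, 0, 42, 100) [ 0.6402  0.0877  0.0727  0.0357 -2.3194]
steel (380, 0, 132, 270) [ 0.5583  0.0869  0.2316  0.1337 -2.2643]
shift [0.0017, -0.0086, 0.5644] turn [0.0005, 0.0, -0.0007] rows>= 3 tcp [0.5297 0.29   0.1651] q7 -118.92630005061991
```

View pics/w2.png

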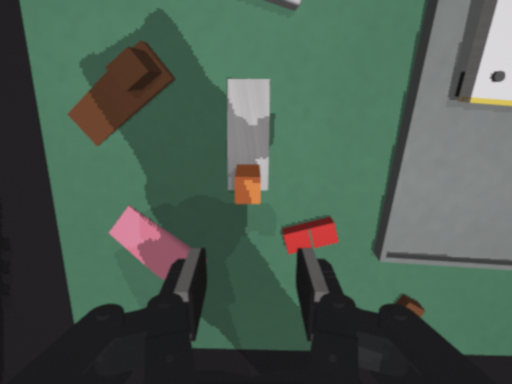

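The wrist view shows the tab at columns 235–261 (top at rows 178–203), over the wedge body at columns 227–270, thin end up. The origin works out to about (0.531, 0.2925) with yaw about 2°. I'm descending to grip the tab.

Request:
{"name": "apply_moves", "arguments": {"series": [[[0.0,-0.01,0.15],[0,0,0]],[[0.0,-0.01,0.3],[0,0,0]],[[0.0,-0.01,0.43],[0,0,0]],[[0.0,-0.01,0.53],[0,0,0]],[[0.0,-0.01,0.556],[0,0,0]],[[0.0,-0.01,0.556],[0,0,0]]]}}

```text
t: 13.4
tcp_pos: [0.5288, 0.294, 0.0255]
ee_rot: [[0.999, 0.035, -0.001], [0.035, -0.999, -0.001], [-0.001, 0.001, -1.0]]
contact_force: [-0.8, 1.3, 0.2]
width: 0.0428
grip_force: 0.0
```

Request:
{"name": "apply_moves", "arguments": {"series": [[[0,0,0],[0,0,0]],[[0,0,0],[0,0,0]],[[0,0,0],[0,0,0]],[[0,0,0],[0,0,0]],[[0,0,0],[0,0,0]],[[0,0,0],[0,0,0]]], "gripper": -1}}

```text
t: 14.0
tcp_pos: [0.53, 0.2949, 0.0276]
ee_rot: [[0.999, 0.035, 0.002], [0.035, -0.999, 0.0], [0.002, -0.0, -1.0]]
contact_force: [-0.4, -1.4, 6.5]
width: 0.0195
grip_force: 61.5
```

```bash
python3 - <<'E'
from m import *
f=grab_frame('wrist'); save(f,'w3'); np.savez('w30.npz',**f)
s=state(); print(s['width'],s['grip_force'],s['tcp_pos'],s['contact_force'])
E
```

```text
0.019436824483822404 61.52993559837341 [0.53003527 0.2948991  0.02763471] [-0.49979557 -2.56518901  6.99415574]
```

View pics/w3.png

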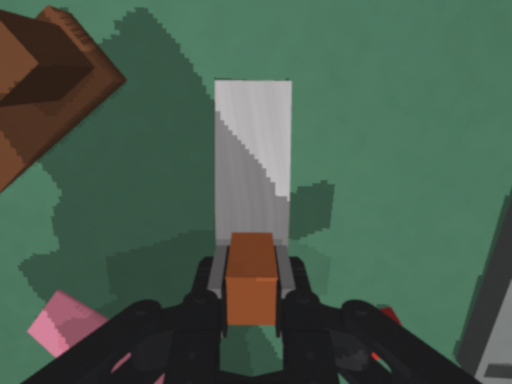

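```bash
python3 - <<'E'
from m import *
f=load('w3'); s=state(); R=np.array(s['ee_rot']); t=np.array(s['tcp_pos'])
for u,v in((215,80),(291,80),(215,225),(291,225)):
  for z in(.004,.019): 
    p=ray(f,u,v,z); print(u,v,z,p.round(4),(R.T@(p-t)).round(4))
th=np.radians(-2.4); c,sn=np.cos(th),np.sin(th); 
p=np.array([.598,.0405])+np.array([[c,-sn],[sn,c]])@[-.110,0]; print(p)
tgt([p[0],p[1],.13],87.6)
E
```

```text
215 80 0.004 [0.6122 0.3138 0.004 ] [ 0.0828 -0.016   0.0238]
215 80 0.019 [0.6123 0.3123 0.019 ] [ 0.0828 -0.0144  0.0088]
291 80 0.004 [0.6135 0.2785 0.004 ] [0.0828 0.0193 0.0238]
291 80 0.019 [0.6135 0.2802 0.019 ] [0.0828 0.0177 0.0088]
215 225 0.004 [0.5387 0.3137 0.004 ] [ 0.0093 -0.0185  0.0237]
215 225 0.019 [0.5455 0.3122 0.019 ] [ 0.016  -0.0168  0.0087]
291 225 0.004 [0.5401 0.2731 0.004 ] [0.0092 0.0222 0.0236]
291 225 0.019 [0.5468 0.2753 0.019 ] [0.016  0.0202 0.0087]
[0.48809649 0.04510632]
shift [-0.2021, 0.9925, -0.4103] turn [-0.0001, -0.0007, 0.0246] rows>= 6 tcp [0.53   0.2949 0.0276] q7 -118.97684819748329
```

Request:
{"name": "apply_moves", "arguments": {"series": [[[0,0,-0.1],[0,0,0]],[[0,0,-0.25],[0,0,0]],[[0,0,-0.4],[0,0,0]],[[-0.03,0.12,-0.41],[0,0,0]],[[-0.06,0.28,-0.41],[0,0,0]],[[-0.1,0.44,-0.41],[0,0,0]],[[-0.13,0.6,-0.41],[0,0,0]],[[-0.17,0.76,-0.41],[0,0,0]],[[-0.2,0.9,-0.41],[0,0,0.012]],[[-0.2,0.99,-0.41],[0,0,0.025]],[[-0.2,0.99,-0.41],[0,0,0.025]],[[-0.2,0.99,-0.41],[0,0,0.025]]]}}

```text
t: 15.25
tcp_pos: [0.4882, 0.0459, 0.1288]
ee_rot: [[0.999, -0.043, 0.001], [-0.043, -0.999, 0.001], [0.001, -0.001, -1.0]]
contact_force: [0.1, 0.1, -2.3]
width: 0.0189
grip_force: 60.2
```

```bash
python3 - <<'E'
from m import *
s=state(); print(s['width'],s['grip_force'],s['contact_force'])
f=grab_frame('wrist'); save(f,'w4'); np.savez('w40.npz',**f)
hsv=cv2.cvtColor(f['pixels'],cv2.COLOR_RGB2HSV).astype(int); H,S,V=[hsv[...,i] for i in range(3)]
for c in comps(f,(H>20)&(H<33)&(S>120)&(V>90),40): print('yellow',cv2.boundingRect(c),rect(f,c,.026))
tgt([.488,.0451,.0355],87.6)
E
```

```text
0.018949611389244274 60.22303104400635 [ 0.13016374  0.06080567 -2.32031327]
yellow (129, 30, 249, 8) [5.995e-01 3.910e-02 1.635e-01 4.200e-03 8.751e+01]
shift [-0.0011, 0.0081, 0.3731] turn [-0.0004, -0.0003, 0.0001] rows>= 2 tcp [0.4883 0.047  0.1288] q7 -103.98729260625039
```

View pics/w4.png

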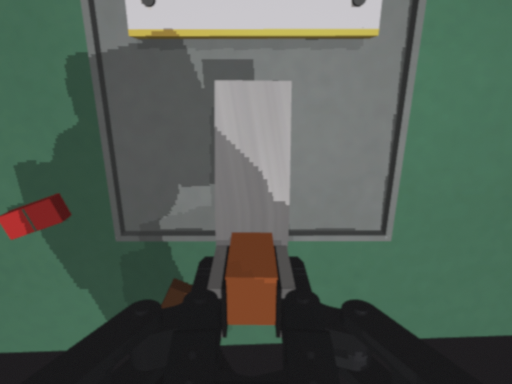

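Yellow edge spans columns 129–378 (centre 253.5) and the wedge columns 215–291 (centre 253), so the wedge is aligned with the middle of the edge. I'm lowering it to the tray floor.

Request:
{"name": "apply_moves", "arguments": {"series": [[[0,0.004,0.12],[0,0,0]],[[0,0.004,0.24],[0,0,0]],[[0,0.004,0.33],[0,0,0]],[[0,0.004,0.36],[0,0,0]],[[0,0.004,0.37],[0,0,0]],[[0,0.004,0.374],[0,0,0]],[[0,0.004,0.374],[0,0,0]],[[0,0.004,0.374],[0,0,0]]]}}

```text
t: 16.1
tcp_pos: [0.4888, 0.0449, 0.0359]
ee_rot: [[0.999, -0.043, 0.002], [-0.043, -0.999, 0.0], [0.002, -0.0, -1.0]]
contact_force: [0.3, 0.5, -2.9]
width: 0.0192
grip_force: 60.1
```

```bash
python3 - <<'E'
from m import *
s=state(); print(s['width'],s['grip_force'],s['contact_force'],s['tcp_pos'],s['torque'],np.round(s['ee_rot'],4))
E
```

```text
0.01921514635520655 60.145522356033325 [ 0.30961146  0.48689035 -2.88455348] [0.48882115 0.04487723 0.03585142] [0.03353698 0.08824147 0.00172476] [[ 9.991e-01 -4.300e-02  2.300e-03]
 [-4.300e-02 -9.991e-01  1.000e-04]
 [ 2.300e-03 -2.000e-04 -1.000e+00]]
```

Request:
{"name": "apply_moves", "arguments": {"series": [[[0,0,0.004],[0,0,0]],[[0,0,0.008],[0,0,0]],[[0,0,0.008],[0,0,0]]]}}

```text
t: 16.4
tcp_pos: [0.4888, 0.0447, 0.0355]
ee_rot: [[0.999, -0.043, 0.003], [-0.043, -0.999, 0.0], [0.003, -0.0, -1.0]]
contact_force: [-2.7, 0.1, 20.8]
width: 0.0192
grip_force: 63.4
```

Request:
{"name": "apply_moves", "arguments": {"series": [[[0,0,0.004],[0,0,0]],[[0,0,0.004],[0,0,0]],[[0,0,0.004],[0,0,0]]]}}

```text
t: 16.7
tcp_pos: [0.4888, 0.0447, 0.0354]
ee_rot: [[0.999, -0.043, 0.004], [-0.043, -0.999, 0.0], [0.004, -0.0, -1.0]]
contact_force: [-4.8, -0.1, 31.8]
width: 0.0193
grip_force: 65.0
```

Request:
{"name": "apply_moves", "arguments": {"series": [[[0,0,-0.009],[0,0,0]],[[0.04,0,-0.009],[0,0,0]],[[0.08,0,-0.009],[0,0,0]],[[0.12,0,-0.009],[0,0,0]],[[0.15,0,-0.009],[0,0,0]],[[0.17,0,-0.009],[0,0,0]],[[0.18,0,-0.009],[0,0,0]],[[0.18,0,-0.009],[0,0,0]],[[0.18,0,-0.009],[0,0,0]]]}}

```text
t: 17.6
tcp_pos: [0.5245, 0.0422, 0.0353]
ee_rot: [[0.999, -0.043, -0.016], [-0.043, -0.999, -0.002], [-0.016, 0.003, -1.0]]
contact_force: [-17.6, 0.5, 25.4]
width: 0.0191
grip_force: 64.7
```

```bash
python3 - <<'E'
from m import *
s=state(); print(s['grip_force'],s['contact_force'],s['tcp_pos'])
f=grab_frame('wrist'); save(f,'w5'); np.savez('w50.npz',**f)
hsv=cv2.cvtColor(f['pixels'],cv2.COLOR_RGB2HSV).astype(int); H,S,V=[hsv[...,i] for i in range(3)]
for c in comps(f,(H>20)&(H<33)&(S>120)&(V>90),40): print('yellow',cv2.boundingRect(c),rect(f,c,.026))
E
```

```text
64.74884748458862 [-17.55834927   0.53950957  25.41155264] [0.52445477 0.04215651 0.03531999]
yellow (53, 96, 392, 10) [5.9890e-01 3.9100e-02 1.6750e-01 3.7000e-03 8.7548e+01]
```

View pics/w5.png

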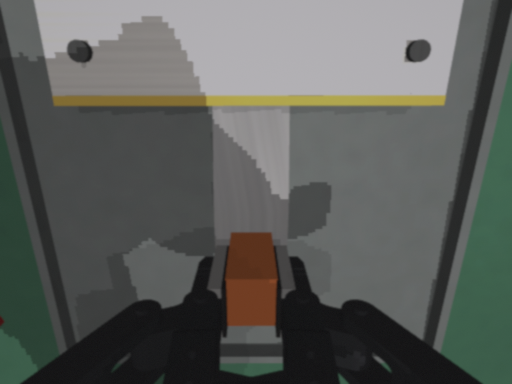

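The thin end is already under the yellow edge (row 100), but floor friction from pressing too hard holds the wedge back. I'm easing the downward press.

Request:
{"name": "apply_moves", "arguments": {"series": [[[0,0,-0.004],[0,0,0]],[[0,0,-0.007],[0,0,0]],[[0,0,-0.007],[0,0,0]],[[0,0,-0.007],[0,0,0]],[[0,0,-0.007],[0,0,0]]]}}

```text
t: 18.15
tcp_pos: [0.5333, 0.0429, 0.0358]
ee_rot: [[0.999, -0.043, 0.0], [-0.043, -0.999, -0.0], [0.0, 0.0, -1.0]]
contact_force: [-0.4, 0.5, -3.1]
width: 0.0192
grip_force: 60.8
```

```bash
python3 - <<'E'
from m import *
s=state(); print(s['grip_force'],s['contact_force'],s['tcp_pos'],np.round(s['ee_rot'],4)[:,2])
E
```

```text
60.78295111656189 [-0.36823699  0.5255693  -3.11198253] [0.53325429 0.04287167 0.03578084] [ 4.e-04 -1.e-04 -1.e+00]
```

Request:
{"name": "apply_moves", "arguments": {"series": [[[0.01,0,0.001],[0,0,0]],[[0.02,0,0.002],[0,0,0]],[[0.028,0,0.002],[0,0,0]],[[0.028,0,0.002],[0,0,0]],[[0.028,0,0.002],[0,0,0]]]}}

```text
t: 18.65
tcp_pos: [0.5389, 0.0426, 0.0354]
ee_rot: [[0.999, -0.043, -0.002], [-0.043, -0.999, -0.0], [-0.002, 0.0, -1.0]]
contact_force: [-2.7, 0.0, -0.2]
width: 0.0193
grip_force: 61.2
```

Request:
{"name": "apply_moves", "arguments": {"series": [[[0.008,0,0.0],[0,0,0]],[[0.016,0,0.0],[0,0,0]],[[0.016,0,0.0],[0,0,0]],[[0.016,0,0.0],[0,0,0]]]}}

```text
t: 19.05
tcp_pos: [0.5401, 0.0425, 0.0354]
ee_rot: [[0.999, -0.042, -0.007], [-0.042, -0.999, -0.001], [-0.007, 0.001, -1.0]]
contact_force: [-8.3, 0.5, 5.1]
width: 0.0192
grip_force: 62.0
```

Request:
{"name": "apply_moves", "arguments": {"series": [[[0.008,0,0.0],[0,0,0]],[[0.016,0,0.0],[0,0,0]],[[0.016,0,0.0],[0,0,0]],[[0.016,0,0.0],[0,0,0]]]}}

```text
t: 19.45
tcp_pos: [0.5402, 0.0424, 0.0354]
ee_rot: [[0.999, -0.042, -0.014], [-0.042, -0.999, -0.001], [-0.014, 0.002, -1.0]]
contact_force: [-16.2, 0.5, 11.5]
width: 0.0191
grip_force: 63.1
```

Request:
{"name": "apply_moves", "arguments": {"series": [[[0,0,-0.002],[0,0.003,0]],[[0,0,-0.004],[0,0.005,0]],[[0.0,0,-0.004],[0,0.005,0]],[[0.0,0,-0.004],[0,0.005,0]]]}}

```text
t: 19.85
tcp_pos: [0.5424, 0.0422, 0.0354]
ee_rot: [[0.999, -0.042, 0.005], [-0.042, -0.999, -0.002], [0.005, 0.001, -1.0]]
contact_force: [-7.8, 1.1, -0.8]
width: 0.0194
grip_force: 60.8
```

Request:
{"name": "apply_moves", "arguments": {"series": [[[0.006,0,0.0],[0,0,0]],[[0.012,0,0.0],[0,0,0]],[[0.012,0,0.0],[0,0,0]],[[0.012,0,0.0],[0,0,0]]]}}

```text
t: 20.25
tcp_pos: [0.5452, 0.042, 0.0354]
ee_rot: [[0.999, -0.042, 0.005], [-0.042, -0.999, -0.002], [0.005, 0.002, -1.0]]
contact_force: [-10.0, 0.4, -0.5]
width: 0.0191
grip_force: 60.9
```

Request:
{"name": "apply_moves", "arguments": {"series": [[[0.008,0,0.0],[0,0,0]],[[0.016,0,0.0],[0,0,0]],[[0.022,0,0.0],[0,0,0]],[[0.022,0,0.0],[0,0,0]],[[0.022,0,0.0],[0,0,0]]]}}

```text
t: 20.75
tcp_pos: [0.5511, 0.0417, 0.0354]
ee_rot: [[0.999, -0.042, 0.005], [-0.042, -0.999, -0.002], [0.005, 0.002, -1.0]]
contact_force: [-7.4, 0.3, -1.6]
width: 0.0192
grip_force: 60.8
```

```bash
python3 - <<'E'
from m import *
f0=load('side')
f=grab_frame('side'); np.savez('s20.npz',**f); save(f,'s2')
# yellow strip: compare per-column centre row in the two views (same camera)
def yc(f):
    hsv=cv2.cvtColor(f['pixels'],cv2.COLOR_RGB2HSV).astype(int); H,S,V=[hsv[...,i] for i in range(3)]
    w=((H>20)&(H<33)&(S>110)&(V>90)).astype(float); w[:170]=0; w[225:]=0
    out={}
    for u in range(205,258,1):
        k=w[:,u]; 
        if k.sum()>=2: r=np.where(k>0)[0]; out[u]=(r.min(),r.max())
    return out
a,b=yc(f0),yc(f)
d=[(u,b[u][0]-a[u][0],b[u][1]-a[u][1]) for u in a if u in b]; d=np.array(d); print(len(d),d[:,1:].mean(0)); print(d.T.tolist())
P=np.array([.599,.04,.018]); R=f['rotation']; 
def pj(P):
    q=R.T@(P-f['position']); return f['cx']+f['fx']*q[0]/-q[2], f['cy']-f['fy']*q[1]/-q[2]
print(pj(P),pj(P+[0,0,.003]))
E
```

```text
28 [-0.85714286 -1.        ]
[[207, 208, 209, 210, 211, 212, 213, 214, 215, 216, 217, 218, 219, 220, 221, 222, 223, 224, 225, 226, 227, 228, 229, 230, 231, 232, 233, 234], [-1, -1, -1, -1, -1, -1, -1, -1, -1, -1, -1, -1, -1, -1, -1, -1, -1, -1, -2, -1, -1, -1, -1, -1, -1, -1, 1, 2], [-1, -1, -1, -1, -1, -1, -1, -1, 0, -1, 0, -1, -1, -1, -1, -1, -1, -1, -1, -1, -1, -2, -1, -1, -1, -1, -2, -1]]
(np.float64(232.9693539267467), np.float64(202.3425775077873)) (np.float64(232.94239456762256), np.float64(201.39600309260047))
```

Request:
{"name": "apply_moves", "arguments": {"series": [[[0.004,0,0.0],[0,0,0]],[[0.008,0,0.0],[0,0,0]],[[0.008,0,0.0],[0,0,0]],[[0.008,0,0.0],[0,0,0]],[[0.008,0,0.0],[0,0,0]],[[0.008,0,0.0],[0,0,0]],[[0.008,0,0.0],[0,0,0]],[[0.008,0,0.0],[0,0,0]]]}}

```text
t: 21.6
tcp_pos: [0.553, 0.0416, 0.0354]
ee_rot: [[0.999, -0.042, 0.005], [-0.042, -0.999, -0.002], [0.005, 0.002, -1.0]]
contact_force: [-8.0, 0.5, -2.1]
width: 0.0192
grip_force: 60.8
```

```bash
python3 - <<'E'
from m import *
s=state(); print(s['grip_force'],s['contact_force'],s['tcp_pos'],np.round(s['ee_rot'],4)[:,2],np.round(s['qvel'],2))
f=grab_frame('side'); cv2.imwrite('pics/s3.png',cv2.resize(cv2.cvtColor(f['pixels'],cv2.COLOR_RGB2BGR)[110:290,110:400],None,fx=2.7,fy=2.7))
E
```

```text
60.81012725830078 [-7.99479604  0.52187663 -2.05542033] [0.55302249 0.04159967 0.03542981] [ 0.0051 -0.0018 -1.    ] [-0.02 -0.02 -0.02 -0.04 -0.   -0.09  0.17]
```

View pics/s3.png

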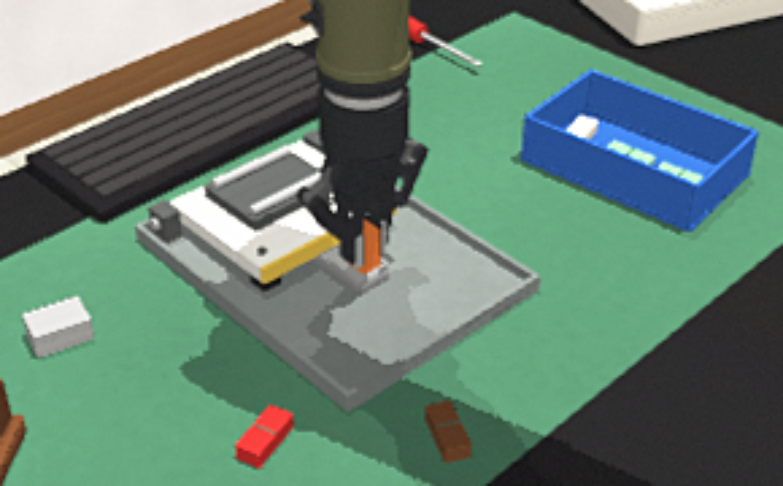

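The side view shows the platen lifted clear of its pad at (262,282), the wedge flat in the tray and gripped at (368,255), and both coupons in the tote. The gauge block at (58,325) hasn't moved. I'm handing in the job.

```bash
python3 -c "
from station import close_job
print(close_job())"
```

```text
the job is handed in; nothing more can be done
None
```

I handed the job in with both green coupons in the tote, the platen edge lifted about 3 mm by the gripped wedge, and the gauge block untouched; `close_job()` returned no verdict.

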